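# Refit the filter panel in the bench extractor

### The job

The extractor's filter panel is longer than the opening it belongs in and has been left lying on top of it. Tip its far end down through the opening, push it into the deep sprung pocket under the far lip until the near end can drop past the near lip, and let it settle flat on the ledges all round. The light spring should drive it back against the near wall so that both ends are held under the lips; if it sticks short, draw it fully home. Leave everything else on the desk where it stands.

Things in the scene. Friction and masses are not known exactly. Their poses are not given: they have to be found in the camera images.
- extractor: Low white bench extractor, fixed, 322 mm long (x, pointing away from the robot within 20 degrees), 136 mm wide: open-topped filter bay at the near end, 102 mm high fan housing behind it (x = 122 to 204 mm). Origin on the desk below the seated panel's centre, z up. Bay 124 mm wide between side walls with tops at z = 76 mm; near end of the casing at x = -96 mm, nothing above the near lip.
- ledge_level (a point): Centre of the bay at the level of the steel ledges (x = 0, z = 40 mm in the extractor's frame). The ledges run all round: 28 mm long at the near end (from x = -90), 60 mm at the far end (to x = 116), 12 mm wide along the sides.
- near_lip_edge (a point): Middle of the top edge of the near lip, where the opening begins (x = -80, z = 64 mm in the extractor's frame). The lip is 4 mm thick; the pocket between it and the ledge is 20 mm high, 10 mm deep and ends at a solid wall (x = -90 mm).
- far_lip_edge (a point): Middle of the top edge of the far lip, where the opening ends (x = +78, z = 64 mm; the opening is 158 mm long). The lip is 4 mm thick; the pocket under it is 20 mm high and 38 mm deep (to x = 116 mm), with the sprung strip in it. Two hidden rubber-tipped screws beside the strip stop the panel's far end at x = 102 to 106 mm, differently set on every unit.
- spring_strip (a joint): Sprung steel strip in the deep far pocket, 84 mm wide, 18 mm high; its face stands at x = 88.5 mm of the extractor at 0 and yields away from the robot (joint value in m) until the panel meets the stops (0.0135 to 0.0175). Light: yields from 2 N, 5 to 6 N at the stops. With the panel seated it reads about 0.0015; it drives the panel back towards the near wall, but on rough ledges the panel often sticks several mm short.
- filter_panel: Loose stiff filter panel, steel frame, dark mesh, 180 mm long (x), 120 wide (y), 10 thick, 0.28 to 0.49 kg, alike at both ends; origin at the centre of its underside, z up. It lies across both lips, lengthwise along the bay, 22 mm longer than the opening. Seated, its origin is at x = 0, z = 40 mm of the extractor, 10 mm of it under the near lip, 12 mm under the far lip.
- handle_bar (a point): Centre of the bar of the panel's steel strap handle, which stands across the middle of the panel: bar 62 mm long (y), 8 mm thick (x), 10 mm high, its top 24 mm and its underside 14 mm above the panel's upper face.
- panel_near_end (a point): Middle of the panel's end face towards the robot (half-way up its thickness).
- panel_far_end (a point): Middle of the panel's end face away from the robot (half-way up its thickness).
- spare_plate: Bystander: white 96-well plate, 85 x 128 x 14 mm, lying to the left of the extractor; origin at its underside.
- stain_bottle: Bystander: small brown bottle, 46 mm across, 85 mm high, standing to the right of the extractor; origin at its underside.
- buffer_bottle: Bystander: clear bottle, 56 mm across, 103 mm high, at the left; origin at its underside.
- lab_notebook: Bystander: notebook, 105 x 152 x 14 mm, at the right; origin at its underside.
- marker_black: Bystander: marker pen, 135 mm long, at the left; origin at its underside.
- tip_box: Bystander: pipette tip box with clear lid, 90 x 120 x 67 mm, at the left; origin at its underside.
- pipette_200: Bystander: pipette, 237 mm long, lying at the right; origin at its underside.
- bench_timer: Bystander: bench timer, 37 x 64 x 60 mm, standing at the right; origin at its underside.

How it is judged:
By the outcome, as a careful person would: the job done as asked, in the order asked, and still so for the second after the job is handed in, with the robot touching nothing.
It also fails if it takes over 40 s, if anything falls off the work surface, if the arm or the gripper's body presses on something with over 40 N, if the wrist force passes 120 N, or if a joint passes its speed limit or range.

### The arm

A 6-joint arm with a two-finger parallel gripper is mounted at the origin on a cart in front of the work surface, level with it; the furniture and walls round the work are solid. World frame = base frame: x ahead of the robot, y to its left, z up, the work surface at z = 0. Lengths are in mm, angles in rad, forces in N, time in s.
With the tool pointing down it reaches from about 275 to 1000 mm from the base axis. Payload 8.4 kg.
Tool frame: the origin (TCP) lies between the finger pads; the fingertips stand r.finger_overhang ahead of it and the grasp point (between the pads) is the TCP (r.finger_overhang is the distance from the TCP to the fingertips, in mm); z points along the fingers, y is the line along which they close (so a half turn about z gives the same grasp; the last joint's range is limited). The gripper opens to 85 mm and grips with 20 to 120 N. Pads are 22 mm wide; open, the fingers measure 114 mm over their backs; the gripper's body (76 mm by 85 mm) begins 54 mm behind the grasp point. The pads swing forward as they close: fully open they stand 13 mm farther back than shut.
Start: joints at [1.185, 0.353, 1.633, -0, 1.155, -0.002], TCP at [234.028, 579.533, 250.281] pointing down, gripper open.
Joint ranges: [-2.63, 2.63], [-0.92, 2.1], [0.06, 2.66], [-1.3, 4.44], [0, 2.69], [-3.02, 3.02]. Speed limits (rad/s): [2.22, 2.22, 2.79, 3.14, 3.14, 3.14].

### API

Orientations are given as [roll, pitch, yaw] about the fixed x, y, z axes, in that order (R = Rz(yaw) Ry(pitch) Rx(roll)).
In Python, from rig import r, cams, sign_off gives the robot as it stands.
- The arm moves only by the shell command python3 -m crank 'ROWS' [FORCE]. ROWS is JSON, a list of rows, each a list of 7 numbers: the shift along the tool's x, y, z in m, then the turn, a rotation vector about the tool's x, y, z in rad, then the closure, from 0 (fully open) to 1 (shut). In form: [[dx, dy, dz, ax, ay, az, gripper], ...]. A call has 1 to 5 rows; each row is the pose to reach, as a shift and turn from the pose commanded when the call began, along the tool's axes at that moment; what a row does not reach only later rows make up. A row lasts 1/10 s, in which the tool goes at most 50 mm and 8.59 degrees, less where a joint would pass 70% of its speed; a pose out of reach is approached as far as the arm can. A call with a gripper value outside its range is refused whole. The fingers move at their own pace and stop on an object; FORCE is the grip in N (left out, the last holds). Time passes only in rows, so rows that repeat a pose let the fingers close. It gives the time, the measured TCP pose, the force, the opening and the grip force at its end, in the units of the state.
- r.sense(): the state, without advancing time (a new reading comes with each control period).
- cams.grab_frame(name): name is "side" or "top" or "wrist"; returns a dict with "image" (480x640x3 uint8, red, green, blue), "fx", "fy", "cx", "cy" (pixels), "D" ([k1, k2, p1, p2, k3] as OpenCV has them; the pictures are not rectified), "position" and "orientation" of the camera in the world. Camera axes: x right, y down, z forward; pixel columns grow to the right and rows downward; lengths in mm; the calibration is good to about 2 mm. A picture is of the moment at which its call begins. There is no depth.
- sign_off(): hands the job in; it is judged then, once.
The state is a dict: "clock": time; "qpos": joint angles; "qvel": joint speeds; "joint_efforts": joint torques, N m; "eef_pos": TCP position; "tcp_rot": TCP orientation; "contact_force": force on the tool from outside, world axes, zero at the start; "wrist_torque": the same for the moment, N m; "opening": opening from 0.0 (shut) to 1.0 (fully open); "grasp_force": force on a finger pad.
Only numpy, scipy, OpenCV 4.12 (cv2) and the standard library are available. Lean on these libraries where they do the work, as an engineer would, in place of code of your own. Each camera call takes 0.05 s, during which the arm holds its last target. There are 200 camera calls.

## Working session

There is one attempt and no reset: what is moved stays moved. The work goes in short steps, Python scripts to look and compute and a shell command to move; the robot and the scene stay as the last step left them, time stands still between calls to the robot, and variables do not carry over. Pictures are saved under pics/ and viewed, at most 12 in all, crops included, and the job is handed in when it is done.

```bash
mkdir -p pics; ls; python3 - <<'E'
from rig import r,cams
import cv2,numpy as np
s=r.sense();print(s['eef_pos'],s['tcp_rot'],r.finger_overhang,s['contact_force'],s['opening'])
for n in ['top','side']:
    f=cams.grab_frame(n);cv2.imwrite(f'pics/{n}0.png',f['image'][:,:,::-1]);print(n,f['fx'],f['fy'],f['cx'],f['cy'],f['D'],f['position'],f['orientation'])
E
```

```text
pics
[233.87246159 579.10148673 249.5687732 ] [-3.14022861e+00 -2.20259757e-05  2.75776598e+00] 19.0 [ 1.15182136  0.30059715 -0.0107086 ] 1.001711968198132
top 587.4241778692619 587.4241778692619 319.309581340895 241.58249895390875 [-0.0626089  0.         0.         0.         0.       ] [ 133.08260378  -69.93359463 1840.16033501] [-2.91396408e+00 -2.04029766e-03 -1.34957070e+00]
side 567.0401024344179 567.0401024344179 315.68424626151693 238.76344728751334 [-0.17850894  0.          0.          0.          0.        ] [ 589.59121288 1253.27610301 1228.39373584] [-2.30041771e+00  2.88196846e-03  3.08220924e+00]
```

View pics/top0.png

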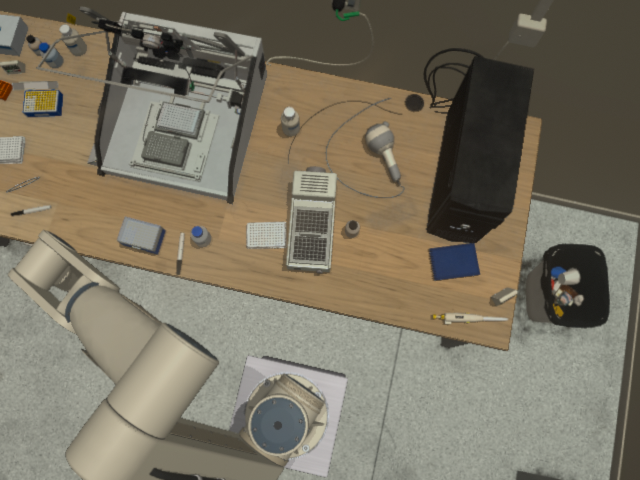

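View pics/side0.png

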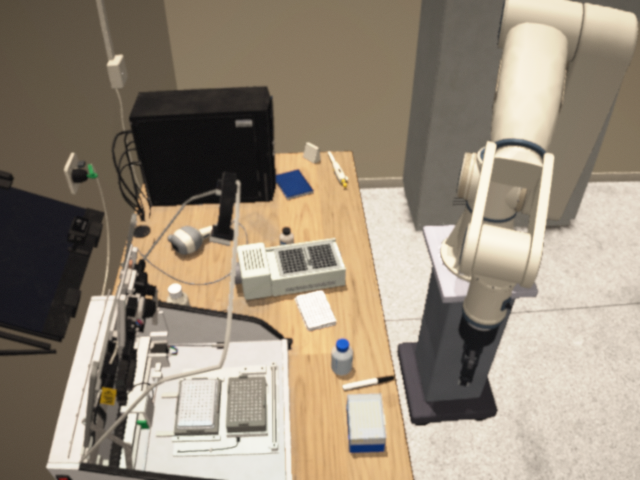

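Top view: the extractor runs from its near end at about (308,268) to the fan housing at about (315,175), with the two dark mesh panes of the panel centred near (312,235). The side view agrees, with the panel at about (308,258).

```bash
cat > h.py <<'E'
import numpy as np,cv2
from scipy.spatial.transform import Rotation as R
from rig import r,cams
def rot(o): return R.from_euler('xyz',o).as_matrix()
def ray(f,px):
    K=np.array([[f['fx'],0,f['cx']],[0,f['fy'],f['cy']],[0,0,1]])
    u=cv2.undistortPoints(np.array(px,float).reshape(-1,1,2),K,np.array(f['D'])).reshape(-1,2)
    return np.c_[u,np.ones(len(u))]@rot(f['orientation']).T
def plane(f,px,z):
    d=ray(f,px);p=np.array(f['position']);return p+d*((z-p[2])/d[:,2])[:,None]
def proj(f,P):
    Rm=rot(f['orientation']);K=np.array([[f['fx'],0,f['cx']],[0,f['fy'],f['cy']],[0,0,1]])
    Q=(np.atleast_2d(P)-np.array(f['position']))@Rm
    return cv2.projectPoints(Q,np.zeros(3),np.zeros(3),K,np.array(f['D']))[0].reshape(-1,2)
def toolmove(pos,rpy=None):
    "shift (m) and rotvec in tool axes from measured pose to target"
    s=r.sense();T=rot(s['tcp_rot'])
    d=T.T@(np.array(pos)-s['eef_pos'])/1000
    w=np.zeros(3) if rpy is None else R.from_matrix(T.T@rot(rpy)).as_rotvec()
    return np.round(d,4),np.round(w,3)
E
python3 - <<'E'
from h import *
f=cams.grab_frame('top')
P=plane(f,[[291,268],[329,271],[296,173],[336,176]],[76,76,102,102]);print(P.round(0))
hsv=cv2.cvtColor(f['image'],cv2.COLOR_RGB2HSV)
m=np.zeros((480,640),np.uint8);m[200:266,290:340]=(hsv[200:266,290:340,2]<110)*255
c=[k for k in cv2.findContours(m,0,2)[0] if cv2.contourArea(k)>100]
for k in c:
    q=cv2.minAreaRect(k);print(q);print(plane(f,cv2.boxPoints(q),74).round(0))
print(np.round(rot(r.sense()['tcp_rot']),2))
w=cams.grab_frame('wrist');T=rot(r.sense()['tcp_rot']);print('cam in tool',T.T@(w['position']-r.sense()['eef_pos']),(T.T@rot(w['orientation'])).round(2))
E
```

```text
[[433.  82.  76.]
 [449. -33.  76.]
 [725. 134. 102.]
 [743.  10. 102.]]
((309.5837707519531, 246.82740783691406), (32.06117248535156, 25.791433334350586), 4.085616588592529)
[[463.  84.  74.]
 [543.  97.  74.]
 [558.  -1.  74.]
 [478. -13.  74.]]
((311.6117248535156, 221.0470428466797), (31.59895896911621, 22.39537811279297), 4.39870548248291)
[[549.  97.  74.]
 [621. 108.  74.]
 [635.  11.  74.]
 [563.   0.  74.]]
[[-0.93  0.37 -0.  ]
 [ 0.37  0.93 -0.  ]
 [ 0.   -0.   -1.  ]]
cam in tool [  69.70404443    0.69642085 -124.2460002 ] [[-0.   -0.96 -0.28]
 [ 1.   -0.   -0.  ]
 [ 0.   -0.28  0.96]]
```

```bash
python3 -c "
from h import *
print(toolmove([553,48,235],[np.pi,0,np.pi/2+.15]))"
```

```text
(array([-0.4948, -0.3731,  0.0152]), array([-1.000e-03,  0.000e+00,  1.037e+00]))
```

```bash
python3 -m crank '[[-0.495,-0.373,0.015,0,0,1.037,0],[-0.495,-0.373,0.015,0,0,1.037,0],[-0.495,-0.373,0.015,0,0,1.037,0],[-0.495,-0.373,0.015,0,0,1.037,0],[-0.495,-0.373,0.015,0,0,1.037,0]]' 80; python3 -c "
from h import *
print(toolmove([553,48,235],[np.pi,0,np.pi/2+.15]))"
```

```text
clock: 0.7
eef_pos: [363.4, 363.6, 244.2]
tcp_rot: [3.141, 0.0, 2.002]
contact_force: [0.3, 0.7, 0.8]
opening: 1.0
grasp_force: 0.0
(array([-0.366 ,  0.0403,  0.0092]), array([0.   , 0.   , 0.281]))
```

```bash
python3 -m crank '[[-0.366,0.04,0.009,0,0,0.281,0],[-0.366,0.04,0.009,0,0,0.281,0],[-0.366,0.04,0.009,0,0,0.281,0],[-0.366,0.04,0.009,0,0,0.281,0],[-0.366,0.04,0.009,0,0,0.281,0]]'; python3 -c "
from h import *
print(toolmove([553,48,235],[np.pi,0,np.pi/2+.15]))"
```

```text
clock: 1.2
eef_pos: [493.2, 149.8, 238.2]
tcp_rot: [3.141, -0.0, 1.727]
contact_force: [0.8, 0.6, -0.6]
opening: 1.001
grasp_force: 0.0
(array([-0.1098,  0.0432,  0.0032]), array([ 0.   , -0.   ,  0.006]))
```

```bash
python3 -m crank '[[-0.11,0.043,0.003,0,0,0.006,0],[-0.11,0.043,0.003,0,0,0.006,0],[-0.11,0.043,0.003,0,0,0.006,0],[-0.11,0.043,0.003,0,0,0.006,0],[-0.11,0.043,0.003,0,0,0.006,0]]'; python3 -c "
from h import *
print(toolmove([553,48,235],[np.pi,0,np.pi/2+.15]))
f=cams.grab_frame('wrist');cv2.imwrite('pics/w1.png',f['image'][:,:,::-1]);np.save('w1.npy',f,allow_pickle=True)
print(proj(f,[[553,48,93],[536,39,40]]))"
```

```text
clock: 1.7
eef_pos: [551.5, 50.1, 234.8]
tcp_rot: [-3.141, -0.001, 1.72]
contact_force: [0.3, 0.8, -0.1]
opening: 0.998
grasp_force: 0.0
(array([-0.0023,  0.0011, -0.0002]), array([-0.001, -0.001, -0.001]))
[[320.02061141 238.83165221]
 [299.92268377 230.18931187]]
```

View pics/w1.png

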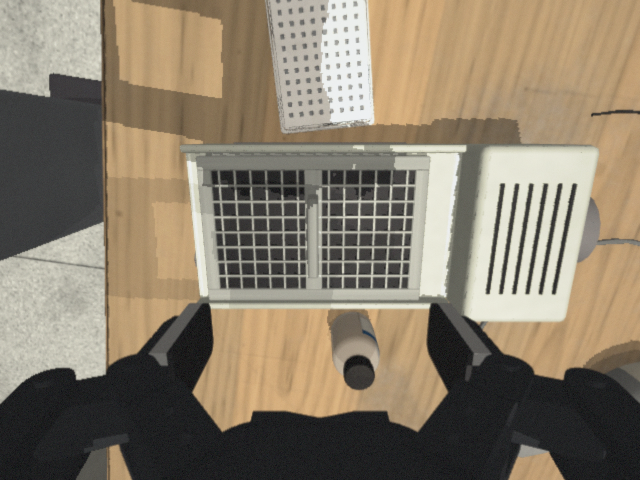

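The wrist view shows the panel frame from about x=203 to x=428 and the handle bar as the vertical strip at about (313,230). The near casing edge is at x≈183–203, and the right-hand wall edge is at y≈304. I'll enlarge it to get the edges more precisely.

```bash
python3 -c "
from h import *
im=cv2.imread('pics/w1.png')[130:330,175:475];cv2.imwrite('pics/w1c.png',cv2.resize(im,None,fx=2.66,fy=2.66,interpolation=cv2.INTER_CUBIC))"
```

```text
(no output)
```

View pics/w1c.png

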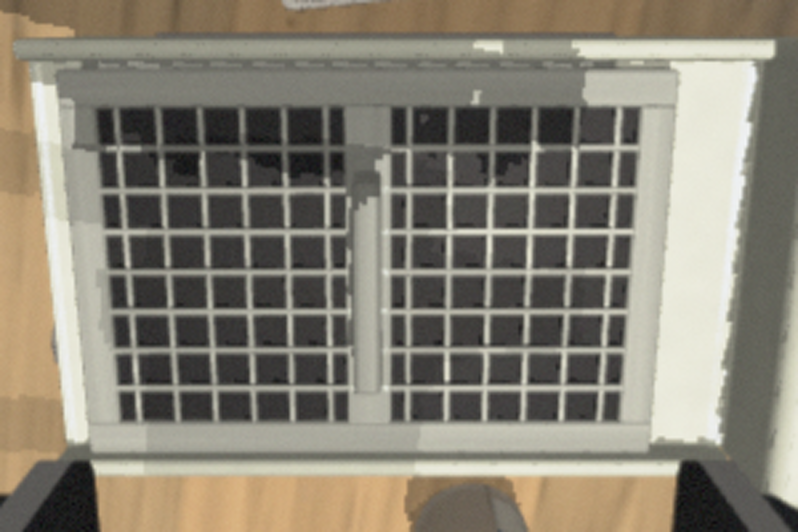

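The crop shows the panel corners at (57,70), (677,70), (92,453) and (648,450), and the bar at x 354–380, y ~172–393. The near casing edge runs (32,63)–(70,443), and the housing foot runs (755,63)–(720,443).

```bash
python3 -c "
from h import *
f=np.load('w1.npy',allow_pickle=True).item()
g=lambda L,z: plane(f,np.array(L)/2.66+[175,130],z)[:,:2]
n=np.linalg.norm
def an(a,b): d=b-a; return np.arctan2(d[1],d[0])
P=g([[57,70],[677,70],[92,453],[648,450]],74);print('panel',P.round(1),n(P[0]-P[1]),n(P[2]-P[3]),n(P[0]-P[2]),an(P[0],P[1]),an(P[2],P[3]),'c',P.mean(0))
C=g([[32,63],[70,443],[755,63],[720,443]],64);print('case',C.round(1),an(C[0],C[2]),an(C[1],C[3]),n(C[0]-C[2]),'should 218',n(C[0]-C[1]),'124?');N=C[:2].mean(0);F=C[2:].mean(0)
u=(F-N)/n(F-N);print('yaw',an(N,F),'origin',N+96*u,F-122*u)
W=g([[15,40],[773,40],[97,473],[680,473]],76);print('walls',an(W[0],W[1]),an(W[2],W[3]),W.round(1), 'mid y off',[(w-(N+96*u))@[-u[1],u[0]] for w in W])
B=g([[354,180],[380,180],[354,393],[380,390]],98);print('bar',B.round(1),B.mean(0),n(B[0]-B[1]))
print('bar rel ext',[(b-(N+96*u))@u for b in (B.mean(0),P.mean(0))],[(b-(N+96*u))@[-u[1],u[0]] for b in (B.mean(0),P.mean(0))])
"
```

```text
panel [[450.7  93.5]
 [626.8 119.8]
 [468.4 -25. ]
 [645.    2.5]] 178.03954940971263 178.704846160935 119.84555927029069 0.1484328543447922 0.1543829861290922 c [547.75172781  47.70210832]
case [[440.1  93.5]
 [458.4 -27.6]
 [652.2 125.2]
 [671.7   4.4]] 0.14836446030274889 0.1485484304382806 214.4334750536704 should 218 122.44417455928617 124?
yaw 0.14845670042631362 origin [544.1989482   47.17771897] [541.26132744  46.73837713]
walls 0.14835334949127466 0.14855189410687822 [[439.2 100.2]
 [651.1 131.9]
 [471.  -30.8]
 [656.2  -3. ]] mid y off [np.float64(67.98173876620343), np.float64(67.95959280824272), np.float64(-66.26437755928296), np.float64(-66.24654789198101)]
bar [[539.7  78.6]
 [546.7  79.6]
 [548.3  17.3]
 [555.6  19.3]] [547.5749478   48.69530664] 7.0590984153416505
bar rel ext [np.float64(3.5633347905997734), np.float64(3.5912643845654277)] [np.float64(1.0015441974239465), np.float64(-0.006877347036459409)]
```

```bash
python3 -c "
from h import *
print(toolmove([547.7,48.2,96],[np.pi,0,np.pi/2+.149]))"
```

```text
(array([-0.002 , -0.0039,  0.1389]), array([-0.001, -0.001,  0.001]))
```

```bash
python3 -m crank '[[-0.002,-0.004,0.04,0,0,0,0],[-0.002,-0.004,0.085,0,0,0,0],[-0.002,-0.004,0.12,0,0,0,0.4],[-0.002,-0.004,0.138,0,0,0,0.5],[-0.002,-0.004,0.138,0,0,0,0.6]]'; python3 -m crank '[[0,0,0,0,0,0,0.8],[0,0,0,0,0,0,1],[0,0,0,0,0,0,1],[0,0,0,0,0,0,1]]' 80; python3 -c "
from h import *
print(toolmove([547.7,48.2,96],[np.pi,0,np.pi/2+.149]))"
```

```text
clock: 2.25
eef_pos: [545.8, 48.6, 94.8]
tcp_rot: [-3.136, -0.001, 1.723]
contact_force: [-0.5, -0.6, -0.5]
opening: 0.517
grasp_force: 0.0
clock: 2.65
eef_pos: [549.1, 47.8, 98.8]
tcp_rot: [3.14, -0.001, 1.721]
contact_force: [-2.7, 3.2, 7.1]
opening: 0.071
grasp_force: 79.0
(array([ 0.0006, -0.0013,  0.0028]), array([ 0.002, -0.001,  0.001]))
```

```bash
python3 -m crank '[[0,0,0,0,0,0,1],[0,0,0,0,0,0,1]]'; python3 -c "
from h import *
f=cams.grab_frame('side');print(proj(f,[[545,48,80]]));c=cv2.resize(f['image'][210:320,220:370],None,fx=5,fy=5,interpolation=2)
cv2.imwrite('pics/s2.png',c[:,:,::-1])"
```

```text
clock: 2.85
eef_pos: [549.1, 47.7, 98.8]
tcp_rot: [3.14, -0.001, 1.721]
contact_force: [-3.0, 3.0, 7.4]
opening: 0.072
grasp_force: 79.0
[[307.60854708 256.58733684]]
```

View pics/s2.png

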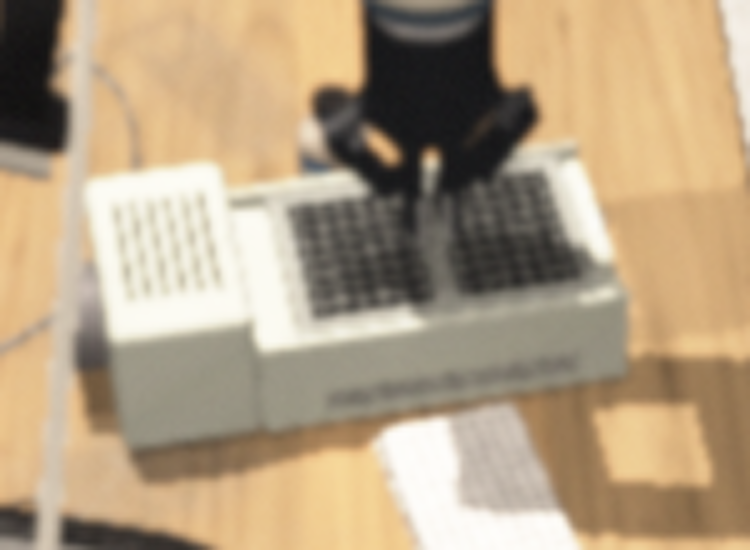

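```bash
python3 -m crank '[[0,0,-0.01,0,0,0,1],[0,0,-0.025,0,0,0,1],[0,-0.008,-0.025,0.07,0,0,1],[0,-0.015,-0.017,0.145,0,0,1],[0,-0.015,-0.017,0.145,0,0,1]]'; python3 -m crank '[[0,0,0,0,0,0,1],[0,0,0,0,0,0,1]]'; cat >> h.py <<'E'
u=np.array([np.cos(.1485),np.sin(.1485)]);v=np.array([-u[1],u[0]]);G=np.array([549.1,47.7])
OFF=34.8;X0=5.0
def panel():
    "panel origin in extractor frame (x,y,z,theta) from TCP"
    s=r.sense();p=s['eef_pos'];T=rot(s['tcp_rot']);n=-T[:,2]
    th=np.arctan2(n[:2]@u,n[2]);q=p-OFF*n;d=q[:2]-G
    return np.round([X0+d@u,d@v,q[2],th,np.arctan2(T[1,1],T[0,1])],3),s['contact_force'].round(1)
E
python3 -c "
from h import *
print(panel())
f=cams.grab_frame('side');c=cv2.resize(f['image'][210:320,220:370],None,fx=5,fy=5,interpolation=2)
cv2.imwrite('pics/s3.png',c[:,:,::-1])"
```

```text
clock: 3.4
eef_pos: [533.9, 44.9, 114.2]
tcp_rot: [-2.995, 0.0, 1.721]
contact_force: [0.3, -0.4, -5.0]
opening: 0.068
grasp_force: 78.8
clock: 3.6
eef_pos: [533.7, 44.9, 114.5]
tcp_rot: [-2.998, 0.0, 1.721]
contact_force: [-0.6, -0.3, -4.2]
opening: 0.066
grasp_force: 78.8
(array([-15.631,  -0.513,  80.021,   0.143,   0.15 ]), array([-0.6, -0.3, -4.2]))
```

View pics/s3.png

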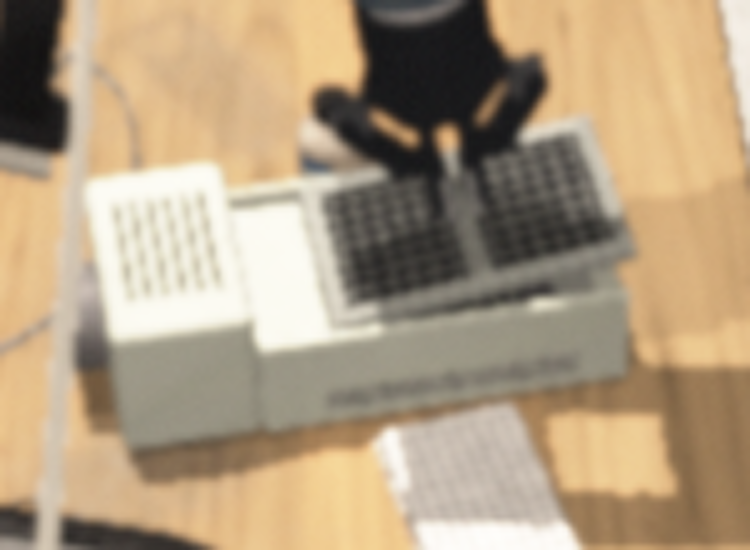

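```bash
python3 -m crank '[[0,-0.002,0,0,0,0,1],[0,-0.001,0.008,0,0,0,1],[0,0.000,0.015,0,0,0,1],[0,0.001,0.0225,0,0,0,1],[0,0.001,0.0225,0,0,0,1]]'; python3 -c "
from h import *
print(panel())"
```

```text
clock: 4.15
eef_pos: [530.4, 44.5, 90.3]
tcp_rot: [-2.994, -0.0, 1.721]
contact_force: [-0.7, -0.1, -5.0]
opening: 0.067
grasp_force: 78.8
(array([-19.03 ,  -0.386,  55.861,   0.147,   0.15 ]), array([-0.7, -0.1, -5. ]))
```

```bash
python3 -m crank '[[0,0.006,-0.002,0,0,0,1],[0,0.013,-0.003,0,0,0,1],[0,0.02,-0.004,0,0,0,1],[0,0.0266,-0.005,0,0,0,1],[0,0.0266,-0.005,0,0,0,1]]'; python3 -c "
from h import *
print(panel())
f=cams.grab_frame('side');c=cv2.resize(f['image'][210:320,220:370],None,fx=5,fy=5,interpolation=2)
cv2.imwrite('pics/s4.png',c[:,:,::-1])"
```

```text
clock: 4.65
eef_pos: [558.3, 48.7, 92.7]
tcp_rot: [-2.995, -0.0, 1.721]
contact_force: [-4.5, -1.5, -2.2]
opening: 0.07
grasp_force: 79.1
(array([ 9.162, -0.428, 58.312,  0.146,  0.15 ]), array([-4.5, -1.5, -2.2]))
```

View pics/s4.png

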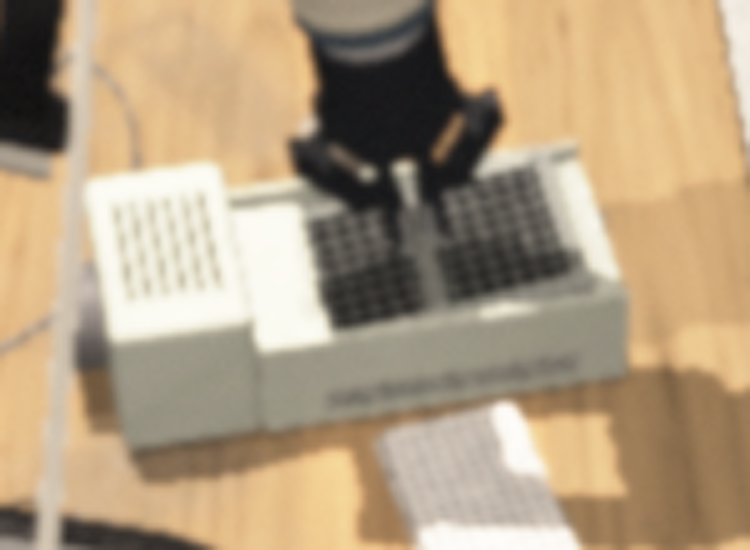

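```bash
python3 -m crank '[[0,0.002,0.0012,0,0,0,1],[0,0.0044,0.0024,0,0,0,1],[0,0.0044,0.0024,0,0,0,1]]'; python3 -c "
from h import *
print(panel())"; python3 -m crank '[[0,0.001,0,0,0,0,1],[0,0.001,0,0,0,0,1]]'; python3 -c "
from h import *
print(panel())"
```

```text
clock: 5.0
eef_pos: [558.0, 48.6, 89.2]
tcp_rot: [-2.988, -0.0, 1.721]
contact_force: [-15.2, -2.5, 5.4]
opening: 0.072
grasp_force: 79.6
(array([ 8.581, -0.384, 54.824,  0.154,  0.15 ]), array([-15.2,  -2.5,   5.4]))
clock: 5.2
eef_pos: [558.0, 48.7, 89.2]
tcp_rot: [-2.986, -0.0, 1.721]
contact_force: [-18.0, -2.6, 6.6]
opening: 0.072
grasp_force: 79.7
(array([ 8.598, -0.374, 54.778,  0.155,  0.15 ]), array([-18. ,  -2.6,   6.6]))
```

```bash
python3 -m crank '[[0,0.0006,-0.0026,0,0,0,1],[0,0.0006,-0.0026,0,0,0,1]]'; python3 -c "
from h import *
print(panel())
s=r.sense();print(s['wrist_torque'])
f=cams.grab_frame('wrist');cv2.imwrite('pics/w5.png',f['image'][:,:,::-1]);np.save('w5.npy',f,allow_pickle=True)"
```

```text
clock: 5.4
eef_pos: [559.0, 48.8, 91.7]
tcp_rot: [-2.986, -0.0, 1.721]
contact_force: [-18.4, -2.5, 4.7]
opening: 0.07
grasp_force: 79.8
(array([ 9.523, -0.373, 57.337,  0.156,  0.15 ]), array([-18.4,  -2.5,   4.7]))
[-0.53369498  2.69470465 -0.03503179]
```

View pics/w5.png

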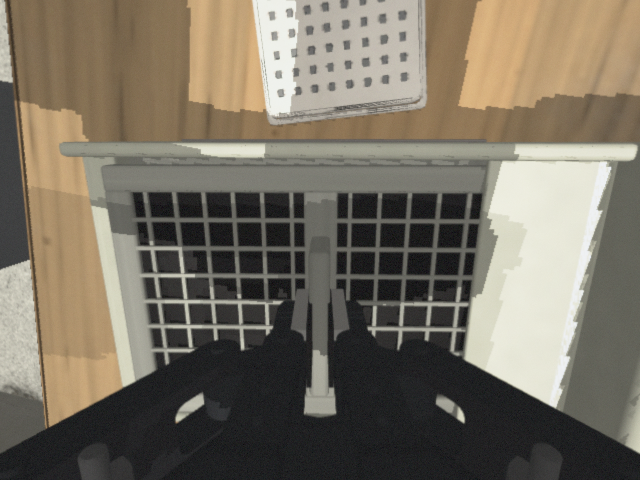

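The close wrist view shows the casing's near edge at about (88,165). The panel's near-left corner is at about (105,168), the far lip edge where the panel dives under is at about (487,165), and the housing foot is at about (608,163).

```bash
python3 -c "
from h import *
f=np.load('w5.npy',allow_pickle=True).item()
P=plane(f,[[88,165],[487,165],[608,163],[105,168],[128,350],[121,386],[558,400],[464,350]],[64,64,64,81,81,64,64,64])[:,:2]
print((P@u-G@u).round(1),(P@v-G@v).round(1))
im=cv2.imread('pics/w5.png')[135:400,55:185];cv2.imwrite('pics/w5c.png',cv2.resize(im,None,fx=2.2,fy=2.2,interpolation=2))"
```

```text
[-100.3   71.2  112.8  -78.2  -81.4 -103.4  113.2   71.4] [ 58.7  60.6  61.7  58.9 -24.4 -59.5 -41.  -20.1]
```

View pics/w5c.png

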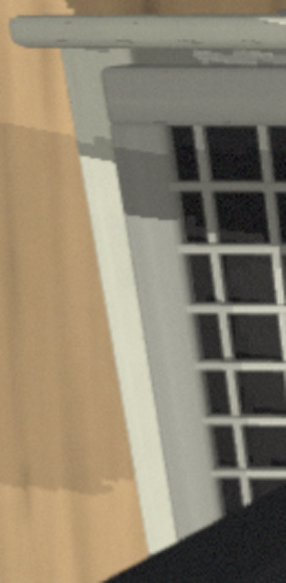

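```bash
python3 -m crank '[[0,-0.0003,0.0025,-0.02,0,0,1],[0,-0.0006,0.0045,-0.038,0,0,1],[0,-0.001,0.0068,-0.056,0,0,1],[0,-0.001,0.0068,-0.056,0,0,1]]'; python3 -c "
from h import *
print(panel(),r.sense()['wrist_torque'])"
```

```text
clock: 5.85
eef_pos: [556.2, 48.4, 84.5]
tcp_rot: [-3.042, -0.0, 1.721]
contact_force: [-18.9, -2.2, 5.6]
opening: 0.068
grasp_force: 79.8
(array([ 8.628, -0.335, 49.864,  0.1  ,  0.15 ]), array([-18.9,  -2.2,   5.6])) [-0.49707643  2.79254585  0.0160771 ]
```

```bash
python3 -m crank '[[0,-0.0002,0.0022,-0.023,0,0,1],[0,-0.0004,0.0044,-0.046,0,0,1],[0,-0.0007,0.0066,-0.07,0,0,1],[0,-0.0007,0.0066,-0.07,0,0,1]]'; python3 -c "
from h import *
print(panel(),r.sense()['wrist_torque'])
f=cams.grab_frame('wrist');cv2.imwrite('pics/w6.png',f['image'][:,:,::-1])"
```

```text
clock: 6.25
eef_pos: [554.7, 48.3, 77.6]
tcp_rot: [-3.112, -0.0, 1.721]
contact_force: [-17.0, -3.4, 1.6]
opening: 0.068
grasp_force: 80.1
(array([ 9.645e+00, -2.570e-01,  4.279e+01,  3.000e-02,  1.500e-01]), array([-17. ,  -3.4,   1.6])) [-4.54288700e-01  2.67826055e+00  9.17242812e-04]
```

View pics/w6.png

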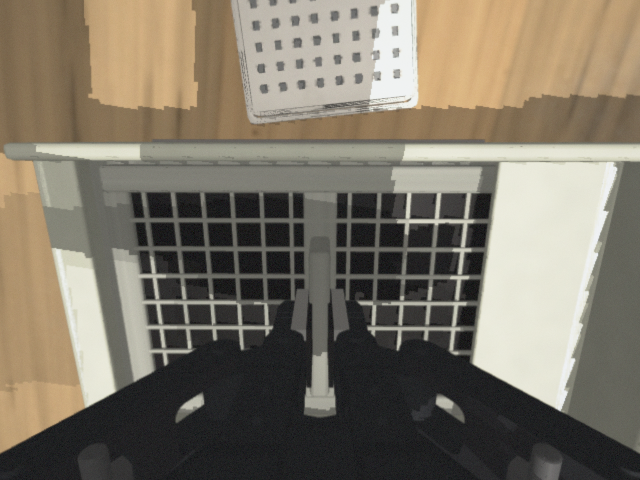

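The panel's near end (x≈100, y 170–) is now below the near lip edge (about (78,165) to (118,385)), in shadow and inside the opening. Next I flatten it and draw it back.

```bash
python3 -m crank '[[0,-0.001,0.0028,-0.03,0,0,1],[0,-0.001,0.0028,-0.03,0,0,1]]'; python3 -c "
from h import *
print(panel())"; python3 -m crank '[[0,-0.004,0,0,0,0,1],[0,-0.008,0,0,0,0,1],[0,-0.012,0,0,0,0,1],[0,-0.012,0,0,0,0,1]]'; python3 -c "
from h import *
print(panel(),r.sense()['wrist_torque'])"
```

```text
clock: 6.5
eef_pos: [554.1, 48.2, 75.0]
tcp_rot: [3.14, -0.0, 1.721]
contact_force: [-16.3, -2.0, -0.5]
opening: 0.071
grasp_force: 80.2
(array([ 1.0085e+01, -2.4000e-01,  4.0151e+01, -1.0000e-03,  1.5000e-01]), array([-16.3,  -2. ,  -0.5]))
clock: 6.9
eef_pos: [547.1, 47.0, 76.0]
tcp_rot: [3.131, -0.0, 1.721]
contact_force: [-3.9, 0.5, -5.6]
opening: 0.075
grasp_force: 79.5
(array([ 3.2890e+00, -3.8200e-01,  4.1172e+01, -1.0000e-02,  1.5000e-01]), array([-3.9,  0.5, -5.6])) [-0.01419204  0.81245426  0.03332765]
```

```bash
python3 -m crank '[[0,-0.003,0,0.008,0,0,1],[0,-0.005,0,0.008,0,0,1],[0,-0.005,0,0.008,0,0,1]]'; python3 -c "
from h import *
print(panel())";  python3 -m crank '[[0,-0.002,0,0,0,0,1],[0,-0.002,0,0,0,0,1]]'; python3 -c "
from h import *
print(panel())"
```

```text
clock: 7.2
eef_pos: [543.1, 46.4, 76.2]
tcp_rot: [3.138, 0.0, 1.721]
contact_force: [-2.6, -0.7, -4.9]
opening: 0.068
grasp_force: 79.6
(array([-1.0330e+00, -4.4300e-01,  4.1364e+01, -3.0000e-03,  1.5000e-01]), array([-2.6, -0.7, -4.9]))
clock: 7.4
eef_pos: [542.1, 46.1, 76.5]
tcp_rot: [3.136, 0.0, 1.721]
contact_force: [1.5, 0.0, -6.2]
opening: 0.067
grasp_force: 79.7
(array([-1.9980e+00, -5.7300e-01,  4.1677e+01, -5.0000e-03,  1.5000e-01]), array([ 1.5,  0. , -6.2]))
```

```bash
python3 -m crank '[[0,-0.0025,0.001,0.004,0,0,1],[0,-0.0025,0.0015,0.004,0,0,1],[0,-0.0025,0.0015,0.004,0,0,1]]'; python3 -c "
from h import *
print(panel())"
```

```text
clock: 7.7
eef_pos: [542.1, 46.1, 76.2]
tcp_rot: [3.135, 0.0, 1.721]
contact_force: [6.1, 1.5, 0.6]
opening: 0.068
grasp_force: 80.5
(array([-1.9310e+00, -5.9200e-01,  4.1377e+01, -6.0000e-03,  1.5000e-01]), array([6.1, 1.5, 0.6]))
```

```bash
python3 -m crank '[[0,0,0,0,0,0,0.7],[0,0,0,0,0,0,0.4],[0,0,0,0,0,0,0.4],[0,0,0,0,0,0,0.4]]'; python3 -m crank '[[0,0,-0.01,0,0,0,0.4],[0,0,-0.04,0,0,0,0.4],[0,0,-0.08,0,0,0,0.4],[0,0,-0.13,0,0,0,0.4],[0,0,-0.16,0,0,0,0.4]]';python3 -m crank '[[0.04,0,0,0,0,0,0.4],[0.04,0,0,0,0,0,0.4],[0.04,0,0,0,0,0,0.4]]'; python3 -c "
from h import *
f=cams.grab_frame('wrist');cv2.imwrite('pics/w7.png',f['image'][:,:,::-1]);np.save('w7.npy',f,allow_pickle=True)"
```

```text
clock: 8.1
eef_pos: [538.4, 45.6, 74.6]
tcp_rot: [-3.14, 0.0, 1.721]
contact_force: [0.9, -1.1, 0.2]
opening: 0.601
grasp_force: 0.0
clock: 8.6
eef_pos: [539.6, 45.8, 238.8]
tcp_rot: [3.139, 0.0, 1.721]
contact_force: [1.2, 0.1, 0.5]
opening: 0.601
grasp_force: 0.0
clock: 8.9
eef_pos: [532.4, 85.6, 235.1]
tcp_rot: [-3.141, 0.0, 1.723]
contact_force: [0.5, 0.1, -0.4]
opening: 0.596
grasp_force: 0.0
```

View pics/w7.png

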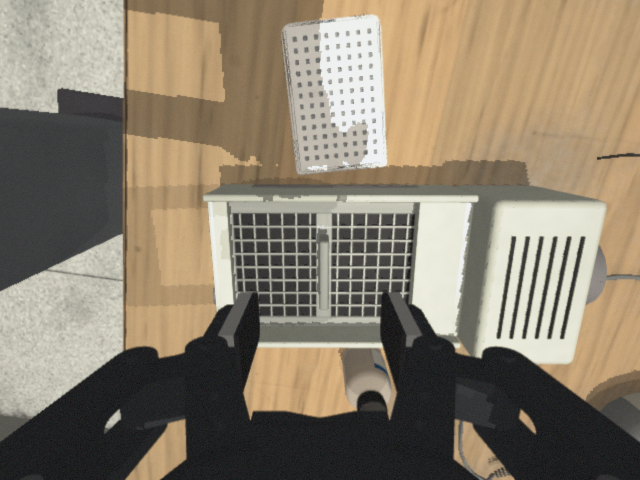

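The panel lies flat, with the near lip edge at x≈231, the far lip edge at x≈416 and the bar at x≈323. A quick numeric check follows.

```bash
python3 -c "
from h import *
f=np.load('w7.npy',allow_pickle=True).item()
P=plane(f,[[209,205],[231,215],[416,215],[472,205],[323,255]],[64,64,64,64,74])[:,:2]
print((P@u-G@u+7).round(1),'want -96 -80 78 122 0')
g=cv2.cvtColor(f['image'],cv2.COLOR_RGB2GRAY)
for y in (255,): print(g[y,205:260],g[y,312:335],g[y,400:425])
"
```

```text
[-94.  -76.5  76.6 121.9  -0.2] want -96 -80 78 122 0
[171 171 172 172 175 175 164 222 233 238 238 231 231 231 230 228 216 215
 213 213 215 215 215 216 197 133 112 154 170 160 126  99  91  91  93 101
 148 167 112  91  93  96  92  93  96  92  93  93  92 106 171 160 112  96
  95] [102 101 101 108 142 114 105 105 140 162 169 174 180 185 183 166 149 189
 192 146 122 118 115] [128 126 125 129 148 199 180 148 138 126  83  77  94 100 105 134 218 235
 237 236 237 236 235 235 235]
```

```bash
python3 -c "
from rig import sign_off
print(sign_off())"
```

```text
the job is handed in; nothing more can be done
None
```

The filter panel is seated flat on the ledges, drawn back against the near wall with both ends under the lips. I handed the job in at about 9 s of the 40 s allowed, with the arm clear of everything, and the arm touched nothing else on the desk.

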